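# Cure the blue spray-out panel

## Task

Take the blue spray-out panel out of the drying rack and push it all the way down into the slot of the UV cure box, so that its flange closes the slot. Only then turn the box's spring-return power dial clockwise past the first and second clicks to the third (full power) and finish while still holding it there, because it springs back to off if let go. Leave the other two panels, the tinter bottle and the mixing cup as they are.

Things in the scene. Friction and masses are not known exactly. Their poses are not given: they have to be found in the camera images.
- blue_panel_grip (a point): Grip point of the blue panel, to be cured. Hangs upright: blade 60 wide (x), 4 thick (y), 90 mm long below a grey flange 84 x 24 x 6; on it a black grip bar 46 (x) x 12 (y), 38 tall, with a dab of its colour on top. The point is on the centre line, 28 mm above the flange's underside, 16 below the grip's top, 118 above the blade's lower edge. z up. About 60 g. Same either way round.
- red_panel_grip (a point): The same point of a like panel painted red, hanging in the rack: leave it alone.
- yellow_panel_grip (a point): The same point of a like panel painted yellow, hanging in the rack: leave it alone.
- rack: Fixed aluminium drying rack; origin at the centre of its underside. Its top plate, 100 (x) x 230 (y) mm, 8 mm thick, upper face 112 mm above the origin, has three through slots 68 (x) x 8 (y) mm, 70 mm apart along y; in each hangs one panel by its flange. Which panel hangs where varies.
- slot (a point): Centre of the slot's mouth in the cure box's lid, level with the lid; axes as the box's. The slot is 68 mm along x, 8 mm along y, with a 2 mm lead-in chamfer, 22 mm deep, open below into the hollow case. With the panel home, its flange lies flat on the lid, its blade's x along the slot's x and its grip point 28 mm above this point.
- dial_wing (a point): Point on the power dial's axis, 21 mm above the lid. Its wing is a grey upright bar 56 long (x), 13 thick (y), 26 mm tall, top 13 mm above this point, on a black disc 56 mm across whose top is 8 mm above the lid; a white line marks the +x end. z up. Turns with the dial: its x points 0.63 rad anticlockwise of the box's x at off, 0.63 rad clockwise at the third click.
- dial (a joint): Dial angle, rad, growing clockwise seen from above: 0 off (white dot on the lid), clicks at 0.42 (yellow dot), 0.84 (orange) and 1.26 (red, full power); hard stop at 1.30. A spring turns it back to 0 from everywhere, with 0.06 N m at off rising to 0.13 N m at the third click; the clicks add or take up to 0.04 N m.
- tinter_mid (a point): Middle of a closed white tinter bottle with a blue label and a black cap, 68 mm in diameter and 150 mm tall, standing loose on the bench; 75 mm above its foot. Leave it alone.
- cup_mid (a point): Middle of an empty clear mixing cup, 90 mm across the rim and 100 mm tall, standing loose on the bench; 50 mm above its foot. Leave it alone.
- uv_box: Fixed UV cure box, a white case 200 (x) x 240 (y) mm with a flat grey lid 130 mm above the bench; origin at the centre of its underside, z up. The slot's centre is at y -62 mm in this frame, the dial's axis at x -15, y +62 mm.
Things that resemble listed ones, but are neither listed nor needed, are in the scene too. What is shaped like the part that bears blue_panel_grip but orange is not meant.

How it is judged:
By the outcome, as a careful person would: the job done as asked, in the order asked, and still so for the second after the job is handed in, while the arm keeps its last pose, push and grip.
It also fails if it takes over 64 s, if anything falls off the work surface, if the arm or the gripper's body presses on something with over 40 N, if the wrist force passes 120 N, or if a joint passes its speed limit or range.

## Robot

A 6-joint arm with a two-finger parallel gripper is mounted at the origin on the work surface. World frame = base frame: x ahead of the robot, y to its left, z up, the work surface at z = 0. Lengths are in mm, angles in rad, forces in N, time in s.
With the tool pointing down it reaches from about 300 to 775 mm from the base axis. Payload 14.6 kg.
Tool frame: the origin (TCP) lies at the very end of the fingers, on their centre line; the grasp point (between the pads) lies 19 mm behind it; z points along the fingers, y is the line along which they close (so a half turn about z gives the same grasp; the last joint's range is limited). The gripper opens to 94 mm and grips with 3 to 60 N. Pads are 16 mm wide; open, the fingers measure 119 mm over their backs; the gripper's body (75 mm by 177 mm) begins 78 mm behind the grasp point.
Start: joints at [1.26, 0.3, 1.521, -0, 1.321, -0.067], TCP at [132.763, 533.726, 205.446] pointing down, gripper open.
Joint ranges: [-3.03, 3.03], [-0.79, 2.21], [0.23, 2.52], [-1.04, 4.18], [0, 3.07], [-2.55, 2.55]. Speed limits (rad/s): [2.22, 2.22, 2.57, 3.14, 3.14, 3.14].

## Interface

Orientations are given as [roll, pitch, yaw] about the fixed x, y, z axes, in that order (R = Rz(yaw) Ry(pitch) Rx(roll)).
In Python, from cell import manip gives the robot as it stands. The module is installed in compiled form; this text tells all that it offers.
- The arm moves only by the shell command python3 -m inch 'ROWS' [FORCE]. ROWS is JSON, a list of rows, each an object of numbers: "gripper": the opening, from 0 (shut) to 1 (fully open); "dx", "dy", "dz": the shift along the world's x, y, z in m; "wx", "wy", "wz": the turn, a rotation vector about the world's x, y, z in degrees. A call has exactly 5 rows; each row is the pose to reach, as a shift and turn from the pose commanded when the call began; what a row does not reach only later rows make up. A row lasts 1/12 s, in which the tool goes at most 41.7 mm and 7.16 degrees, less where a joint would pass 70% of its speed; a pose out of reach is approached as far as the arm can. A call with a gripper value outside its range is refused whole. The fingers move at their own pace and stop on an object; FORCE is the grip in N (left out, the last holds). Time passes only in rows, so rows that repeat a pose let the fingers close, or fill a call up. It gives the time, the measured TCP pose, the force, the opening and the grip force at its end, in the units of the state.
- manip.read_state(): the state, without advancing time (a new reading comes with each control period).
- manip.camera(name): name is "scene" or "top"; returns the picture (420x560x3 uint8, blue, green, red); there is no depth.
- manip.camera_info(name): a dict with "camera_matrix" (3x3 intrinsics, pixels), "D" ([k1, k2, p1, p2, k3] as OpenCV has them; the pictures are not rectified), "R" (3x3) and "t" (3): a world point X has camera coordinates R X + t. Camera axes: x right, y down, z forward; pixel columns grow to the right and rows downward; lengths in mm; the calibration is good to about 2 mm. A picture is of the moment at which its call begins. camera_info takes no time and is no camera call.
- manip.sign_off(): hands the job in; it is judged then, once.
The state is a dict: "clock": time; "joints": joint angles; "qd": joint speeds; "effort": joint torques, N m; "eef_pos": TCP position; "eef_rot": TCP orientation; "wrist_force": force on the tool from outside, world axes, zero at the start; "moment": the same for the moment, N m; "finger_gap": finger opening in mm; "finger_force": force on a finger pad.
Only numpy, scipy, OpenCV 4.12 (cv2) and the standard library are available. Lean on these libraries where they do the work, as an engineer would, in place of code of your own. Each camera call takes 0.05 s, during which the arm holds its last target. There are 200 camera calls.

## Working session

There is one attempt and no reset: what is moved stays moved. The work goes in short steps, Python scripts to look and compute and a shell command to move; the robot and the scene stay as the last step left them, time stands still between calls to the robot, and variables do not carry over. Pictures are saved under pics/ and viewed, at most 10 in all, crops included, and the job is handed in when it is done.

```bash
mkdir -p pics
python3 - <<'E'
from cell import manip
import cv2
for n in("scene","top"):
    cv2.imwrite(f"pics/{n}0.png",manip.camera(n)); i=manip.camera_info(n); print(n,i)
s=manip.read_state();print(s)
E
```

```text
scene {'camera_matrix': array([[426.43564548,   0.        , 280.33857668],
       [  0.        , 426.43564548, 205.71435709],
       [  0.        ,   0.        ,   1.        ]]), 'D': array([0.01508505, 0.        , 0.        , 0.        , 0.        ]), 'R': array([[ 0.80035553,  0.59934276,  0.01480843],
       [ 0.33481396, -0.42634444, -0.84031544],
       [-0.49732348,  0.67750918, -0.54189545]]), 't': array([-539.5039025 ,  -65.22120327, 1356.03250353])}
top {'camera_matrix': array([[511.91184223,   0.        , 278.93739581],
       [  0.        , 511.91184223, 195.44254884],
       [  0.        ,   0.        ,   1.        ]]), 'D': array([-0.01161394,  0.        ,  0.        ,  0.        ,  0.        ]), 'R': array([[-2.47646316e-02, -9.99693208e-01,  4.50344646e-04],
       [-9.91290468e-01,  2.44981868e-02, -1.29394925e-01],
       [ 1.29344195e-01, -3.65084001e-03, -9.91593037e-01]]), 't': array([  97.18470916,  598.51241284, 1272.48029996])}
{'clock': 0.1, 'joints': array([ 1.26036968e+00,  3.00374777e-01,  1.52151066e+00,  1.75846905e-05,
        1.32072097e+00, -6.65899531e-02]), 'qd': array([ 0.00069928,  0.00056931, -0.0037521 ,  0.00091603, -0.00017764,
        0.00139419]), 'effort': array([ 2.51776808e-03, -5.32643509e+01, -3.53282475e+01,  7.10763247e-02,
        2.34010810e-02, -4.34881758e-05]), 'eef_pos': array([132.70551296, 533.5055913 , 204.96895965]), 'eef_rot': array([-3.14058227e+00, -8.44519087e-05,  2.89775156e+00]), 'wrist_force': array([-0.04094241, -0.26155348,  0.18684324]), 'moment': array([ 0.02870935,  0.04783434, -0.00744495]), 'finger_force': 0.0, 'finger_gap': 94.01228419133537}
```

View pics/scene0.png

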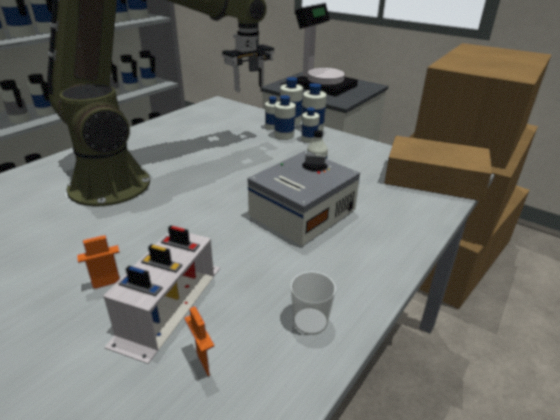

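View pics/top0.png

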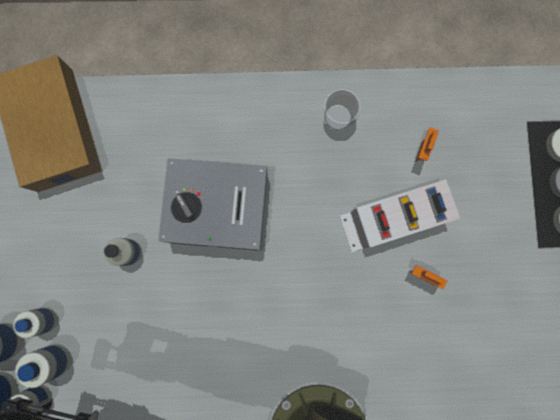

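The top view shows the blue panel at (437,202), yellow at (409,212) and red at (381,221). The orange decoys are at (428,145) and (429,277). The box's slot is at (239,205) and its dial at (187,206). The scene view shows blue at (138,280), the rack end nearest the camera. I'll take the dark-gripped panel with the blue dab, at (437,202), and check it in a crop.

Run:
```python
import cv2,numpy as np
a=cv2.imread("pics/top0.png")
u=cv2.resize(a[170:260,335:469],None,fx=5.9,fy=5.9,interpolation=cv2.INTER_CUBIC)
cv2.imwrite("pics/rack.png",u)
u=cv2.resize(a[150:255,150:280],None,fx=5.5,fy=5.5,interpolation=cv2.INTER_CUBIC)
cv2.imwrite("pics/box.png",u)
```

```text
(no output)
```

View pics/rack.png

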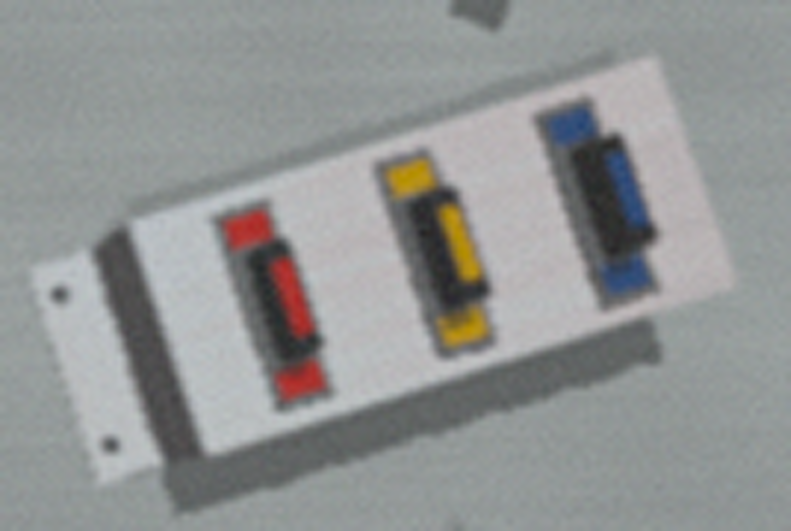

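View pics/box.png

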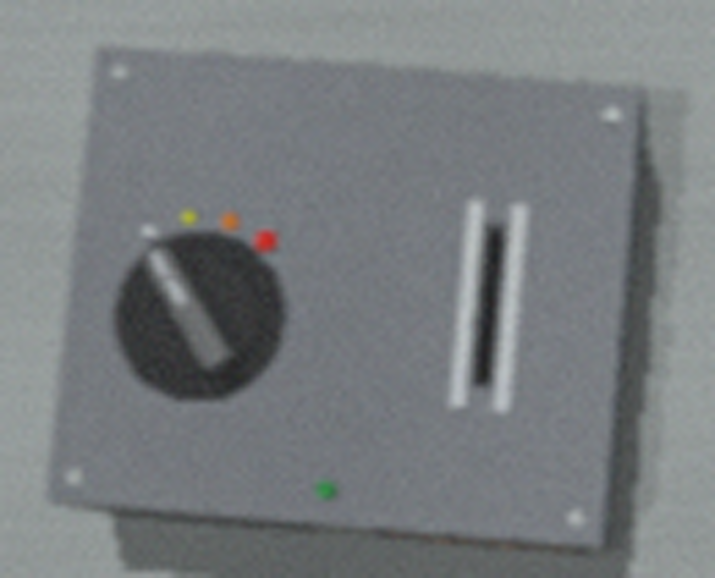

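The crop confirms it: blue flange and dab, at crop (600,200). Now I'll fit poses from the edges I read off and check them against the given sizes.

```bash
cat > h.py <<'E'
import cv2,numpy as np
from cell import manip
def ray(n,px,z):
    i=manip.camera_info(n);K=np.array(i["camera_matrix"]);R=np.array(i["R"]);t=np.array(i["t"])
    p=cv2.undistortPoints(np.array(px,float).reshape(-1,1,2),K,np.array(i["D"])).reshape(-1,2)
    d=np.c_[p,np.ones(len(p))]@R;c=-R.T@t
    return c+d*((z-c[2])/d[:,2])[:,None]
def proj(n,X):
    i=manip.camera_info(n);return cv2.projectPoints(np.array(X,float).reshape(-1,1,3),cv2.Rodrigues(np.array(i["R"]))[0],np.array(i["t"]),np.array(i["camera_matrix"]),np.array(i["D"]))[0].reshape(-1,2)
def rect(w,h): return np.array([[w,h],[w,-h],[-w,-h],[-w,h]])/2
def fit(loc,W):
    lc=loc-loc.mean(0);wc=W[:,:2]-W[:,:2].mean(0)
    a=np.arctan2((lc[:,0]*wc[:,1]-lc[:,1]*wc[:,0]).sum(),(lc*wc).sum())
    R=np.array([[np.cos(a),-np.sin(a)],[np.sin(a),np.cos(a)]]);t=W[:,:2].mean(0)-R@loc.mean(0)
    return t,a,R,np.linalg.norm(loc@R.T+t-W[:,:2],axis=1)
E
python3 - <<'E'
from h import *
cr=lambda P,ox,oy,s:(np.array(P)+.5)/s-.5+[ox,oy]
np.set_printoptions(precision=3,suppress=True)
rk=lambda P:cr(P,335,170,5.9); bx=lambda P:cr(P,150,150,5.5)
W=ray("top",rk([(130,222),(655,57),(738,288),(203,457)]),112);t,a,R,e=fit(rect(100,230),W);print("rack",t,a,e)
for s in(-1,0,1):print(" slot",s,t+R@[0,70*s])
for n,P in dict(blue=[(538,115),(590,98),(660,290),(605,308)],yel=[(377,165),(430,150),(494,342),(445,357)],red=[(213,219),(267,204),(330,393),(280,410)]).items():
    W=ray("top",rk(P),118);f=fit(rect(84,24),W);print(n,f[0],f[1],f[3])
W=ray("top",bx([(98,48),(643,88),(603,548),(50,503)]),130);t,a,R,e=fit(rect(200,240),W);print("box",t,a,e)
print("slot",t+R@[0,-62],"seen",ray("top",bx([(489,305)]),130),"dial",t+R@[-15,62],"seen",ray("top",bx([(200,316)]),138))
w=ray("top",bx([(155,252),(220,362)]),164);print("wing",w.mean(0),np.arctan2(*(w[0]-w[1])[1::-1]), "pred",a+.63)
b=t+R@[0,-62];print("scene proj: lid corners",proj("scene",[[*(t+R@c),130] for c in rect(200,240)]),"slot",proj("scene",[[*b,130]]))
print(ray("top",[(437.5,202)],156))
E
```

```text
rack [ 541.311 -226.882] 0.2765437889221953 [1.318 0.465 0.23  0.673]
 slot -1 [ 560.423 -294.222]
 slot 0 [ 541.311 -226.882]
 slot 1 [ 522.199 -159.542]
blue [ 560.634 -294.159] 0.2808482563157493 [0.999 0.816 0.717 0.559]
yel [ 541.542 -226.978] 0.2748895164650742 [0.93  1.443 1.732 1.886]
red [ 521.649 -159.198] 0.28081086163109226 [1.235 2.017 2.118 1.854]
box [574.357 240.062] -0.10279632937667545 [0.755 0.438 1.194 1.107]
slot [567.995 178.39 ] seen [[568.213 179.322 130.   ]] dial [565.798 303.274] seen [[565.616 302.782 138.   ]]
wing [566.696 303.397 164.   ] 0.5243556828708982 pred 0.5272036706233245
scene proj: lid corners [[360.139 171.895]
 [304.343 205.689]
 [247.214 177.603]
 [304.712 150.008]] slot [[289.42  182.818]]
[[ 560.923 -286.165  156.   ]]
```

```bash
python3 -m inch '[{"dz":0.03,"gripper":0.5},{"dz":0.06,"gripper":0.5},{"dz":0.08,"gripper":0.5},{"dz":0.095,"gripper":0.5},{"dz":0.095,"gripper":0.5}]' 30
python3 -m inch '[{"dx":0.017,"dy":-0.033,"wz":-6,"gripper":0.5},{"dx":0.034,"dy":-0.066,"wz":-12,"gripper":0.5},{"dx":0.051,"dy":-0.099,"wz":-18,"gripper":0.5},{"dx":0.068,"dy":-0.132,"wz":-24,"gripper":0.5},{"dx":0.0856,"dy":-0.1656,"wz":-30,"gripper":0.5}]'
python3 -m inch '[{"dx":0.017,"dy":-0.033,"wz":-6,"gripper":0.5},{"dx":0.034,"dy":-0.066,"wz":-12,"gripper":0.5},{"dx":0.051,"dy":-0.099,"wz":-18,"gripper":0.5},{"dx":0.068,"dy":-0.132,"wz":-24,"gripper":0.5},{"dx":0.0856,"dy":-0.1656,"wz":-30,"gripper":0.5}]'
python3 -m inch '[{"dx":0.017,"dy":-0.033,"wz":-6,"gripper":0.5},{"dx":0.034,"dy":-0.066,"wz":-12,"gripper":0.5},{"dx":0.051,"dy":-0.099,"wz":-18,"gripper":0.5},{"dx":0.068,"dy":-0.132,"wz":-24,"gripper":0.5},{"dx":0.0856,"dy":-0.1656,"wz":-30,"gripper":0.5}]'
```

```text
validation failed for argument at $[0]...
validation failed for argument at $[0]...
validation failed for argument at $[0]...
validation failed for argument at $[0]...
```

```bash
python3 -m inch '[{"gripper":0.5,"dx":0,"dy":0,"dz":0.03,"wx":0,"wy":0,"wz":0},{"gripper":0.5,"dx":0,"dy":0,"dz":0.06,"wx":0,"wy":0,"wz":0},{"gripper":0.5,"dx":0,"dy":0,"dz":0.08,"wx":0,"wy":0,"wz":0},{"gripper":0.5,"dx":0,"dy":0,"dz":0.095,"wx":0,"wy":0,"wz":0},{"gripper":0.5,"dx":0,"dy":0,"dz":0.095,"wx":0,"wy":0,"wz":0}]' 30
```

```text
clock: 0.52
eef_pos: [132.9, 534.3, 303.3]
eef_rot: [3.137, 0.0, 2.898]
wrist_force: [0.1, 0.0, 0.1]
finger_gap: 64.1
finger_force: 0.0
```

```bash
python3 -m inch '[{"gripper":0.5,"dx":0.017,"dy":-0.033,"dz":0,"wx":0,"wy":0,"wz":-6},{"gripper":0.5,"dx":0.034,"dy":-0.066,"dz":0,"wx":0,"wy":0,"wz":-12},{"gripper":0.5,"dx":0.051,"dy":-0.099,"dz":0,"wx":0,"wy":0,"wz":-18},{"gripper":0.5,"dx":0.068,"dy":-0.132,"dz":0,"wx":0,"wy":0,"wz":-24},{"gripper":0.5,"dx":0.0856,"dy":-0.1656,"dz":0,"wx":0,"wy":0,"wz":-30}]'
python3 -m inch '[{"gripper":0.5,"dx":0.017,"dy":-0.033,"dz":0,"wx":0,"wy":0,"wz":-6},{"gripper":0.5,"dx":0.034,"dy":-0.066,"dz":0,"wx":0,"wy":0,"wz":-12},{"gripper":0.5,"dx":0.051,"dy":-0.099,"dz":0,"wx":0,"wy":0,"wz":-18},{"gripper":0.5,"dx":0.068,"dy":-0.132,"dz":0,"wx":0,"wy":0,"wz":-24},{"gripper":0.5,"dx":0.0856,"dy":-0.1656,"dz":0,"wx":0,"wy":0,"wz":-30}]'
python3 -m inch '[{"gripper":0.5,"dx":0.017,"dy":-0.033,"dz":0,"wx":0,"wy":0,"wz":-6},{"gripper":0.5,"dx":0.034,"dy":-0.066,"dz":0,"wx":0,"wy":0,"wz":-12},{"gripper":0.5,"dx":0.051,"dy":-0.099,"dz":0,"wx":0,"wy":0,"wz":-18},{"gripper":0.5,"dx":0.068,"dy":-0.132,"dz":0,"wx":0,"wy":0,"wz":-24},{"gripper":0.5,"dx":0.0856,"dy":-0.1656,"dz":0,"wx":0,"wy":0,"wz":-30}]'
```

```text
clock: 0.93
eef_pos: [218.4, 366.3, 298.9]
eef_rot: [-3.14, 0.0, 2.37]
wrist_force: [0.9, 0.2, -0.2]
finger_gap: 47.2
finger_force: 0.0
clock: 1.35
eef_pos: [304.0, 200.8, 299.3]
eef_rot: [-3.141, 0.0, 1.846]
wrist_force: [1.1, 0.1, -0.3]
finger_gap: 46.9
finger_force: 0.0
clock: 1.77
eef_pos: [389.6, 35.0, 299.4]
eef_rot: [-3.141, 0.0, 1.322]
wrist_force: [0.6, 0.4, 0.1]
finger_gap: 46.8
finger_force: 0.0
```

```bash
python3 -m inch '[{"gripper":0.5,"dx":0.017,"dy":-0.033,"dz":0,"wx":0,"wy":0,"wz":-6},{"gripper":0.5,"dx":0.034,"dy":-0.066,"dz":0,"wx":0,"wy":0,"wz":-12},{"gripper":0.5,"dx":0.051,"dy":-0.099,"dz":0,"wx":0,"wy":0,"wz":-18},{"gripper":0.5,"dx":0.068,"dy":-0.132,"dz":0,"wx":0,"wy":0,"wz":-24},{"gripper":0.5,"dx":0.0856,"dy":-0.1656,"dz":0,"wx":0,"wy":0,"wz":-30}]'
python3 -m inch '[{"gripper":0.5,"dx":0.017,"dy":-0.033,"dz":0,"wx":0,"wy":0,"wz":-6},{"gripper":0.5,"dx":0.034,"dy":-0.066,"dz":0,"wx":0,"wy":0,"wz":-12},{"gripper":0.5,"dx":0.051,"dy":-0.099,"dz":0,"wx":0,"wy":0,"wz":-18},{"gripper":0.5,"dx":0.068,"dy":-0.132,"dz":0,"wx":0,"wy":0,"wz":-24},{"gripper":0.5,"dx":0.0856,"dy":-0.1656,"dz":0,"wx":0,"wy":0,"wz":-30}]'
python3 -m inch '[{"gripper":0.5,"dx":0,"dy":0,"dz":-0.02,"wx":0,"wy":0,"wz":0},{"gripper":0.5,"dx":0,"dy":0,"dz":-0.04,"wx":0,"wy":0,"wz":0},{"gripper":0.5,"dx":0,"dy":0,"dz":-0.06,"wx":0,"wy":0,"wz":0},{"gripper":0.5,"dx":0,"dy":0,"dz":-0.08,"wx":0,"wy":0,"wz":0},{"gripper":0.5,"dx":0,"dy":0,"dz":-0.1,"wx":0,"wy":0,"wz":0}]'
python3 - <<'E'
from h import *
s=manip.read_state();print(s["eef_pos"],s["joints"])
im={n:manip.camera(n) for n in("scene","top")}
a=cv2.resize(im["scene"][200:370,60:230],(400,400));b=cv2.resize(im["top"][140:270,360:490],(400,400))
cv2.imwrite("pics/pre.png",np.hstack([a,b]))
E
```

```text
clock: 2.18
eef_pos: [475.3, -130.5, 299.0]
eef_rot: [-3.14, 0.001, 0.798]
wrist_force: [0.9, 0.3, -0.2]
finger_gap: 46.8
finger_force: 0.0
clock: 2.6
eef_pos: [561.0, -295.9, 298.6]
eef_rot: [-3.14, 0.001, 0.275]
wrist_force: [0.3, 1.0, 0.6]
finger_gap: 46.8
finger_force: 0.0
clock: 3.02
eef_pos: [560.2, -294.0, 197.6]
eef_rot: [-3.14, 0.002, 0.28]
wrist_force: [0.2, -0.4, 0.1]
finger_gap: 47.3
finger_force: 0.0
[ 560.20501103 -294.03599091  197.64871072] [-5.41224012e-01  4.93698777e-01  1.27123058e+00 -9.49290649e-06
  1.37889232e+00  7.49879754e-01]
```

View pics/pre.png

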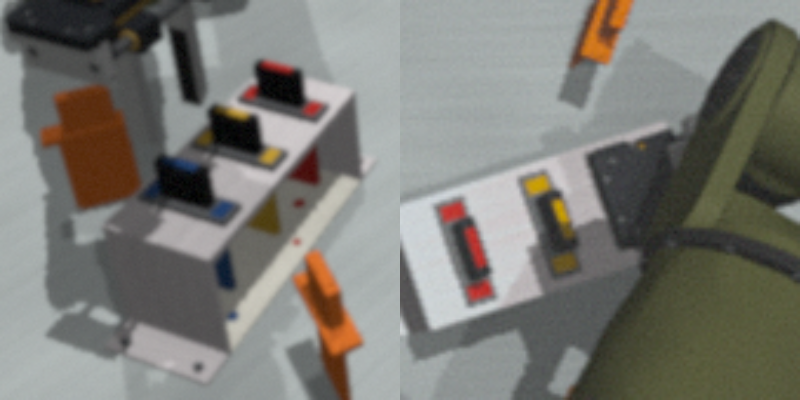

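Run:
```python
from h import *
s=manip.read_state();p=s["eef_pos"];y=np.array([-np.sin(.28),np.cos(.28),0])
P=[p,p+27*y,p-27*y,p+[0,0,97],[560.5,-294.2,156]]
for n in("scene","top"):
    q=proj(n,P);print(n,q)
im=manip.camera("scene");x0,y0=40,130
c=im[y0:y0+200,x0:x0+260].copy();c=cv2.resize(c,None,fx=3,fy=3)
for u in proj("scene",P): cv2.circle(c,tuple(int(v) for v in (u-[x0,y0])*3),4,(0,255,0),1)
cv2.imwrite("pics/pre2.png",c)
```

```text
scene [[133.95254732 251.44017362]
 [143.06683124 242.90966842]
 [124.31229828 260.4604349 ]
 [124.11269384 206.43611207]
 [137.66736281 268.60711352]]
top [[446.18530465 200.57450237]
 [434.92159161 204.14919926]
 [457.42248337 197.00749934]
 [461.40160836 194.9634621 ]
 [440.94751244 202.09538476]]
```

View pics/pre2.png

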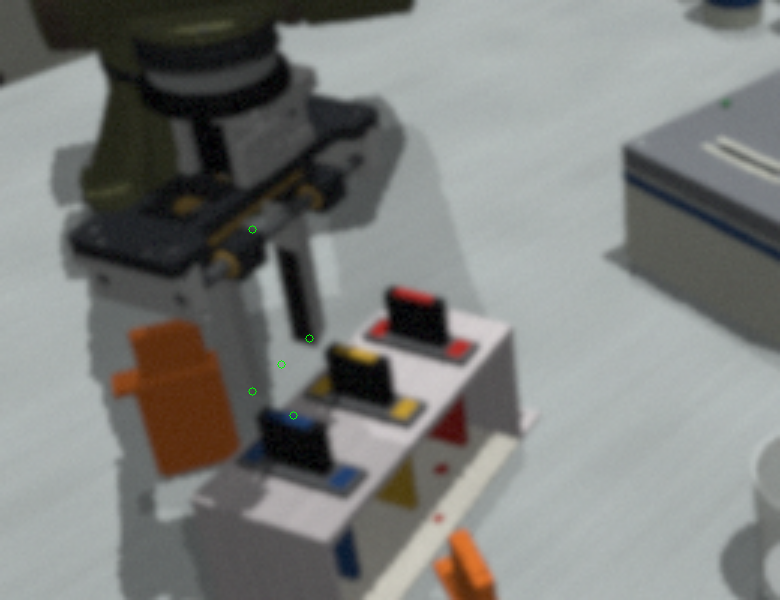

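The projection agrees with the image: the right fingertip is at (309,340) and the grip top at (293,415). The fingers straddle the blue grip, so I'll descend and grip.

```bash
python3 -m inch '[{"gripper":0.5,"dx":0,"dy":0,"dz":-0.02,"wx":0,"wy":0,"wz":0},{"gripper":0.5,"dx":0,"dy":0,"dz":-0.04,"wx":0,"wy":0,"wz":0},{"gripper":0.5,"dx":0,"dy":0,"dz":-0.06,"wx":0,"wy":0,"wz":0},{"gripper":0.5,"dx":0,"dy":0,"dz":-0.074,"wx":0,"wy":0,"wz":0},{"gripper":0.5,"dx":0,"dy":0,"dz":-0.077,"wx":0,"wy":0,"wz":0}]'
python3 -m inch '[{"gripper":0.1,"dx":0,"dy":0,"dz":0,"wx":0,"wy":0,"wz":0},{"gripper":0.1,"dx":0,"dy":0,"dz":0,"wx":0,"wy":0,"wz":0},{"gripper":0.0,"dx":0,"dy":0,"dz":0,"wx":0,"wy":0,"wz":0},{"gripper":0.0,"dx":0,"dy":0,"dz":0,"wx":0,"wy":0,"wz":0},{"gripper":0.0,"dx":0,"dy":0,"dz":0,"wx":0,"wy":0,"wz":0}]' 30
python3 -m inch '[{"gripper":0,"dx":0,"dy":0,"dz":0,"wx":0,"wy":0,"wz":0},{"gripper":0,"dx":0,"dy":0,"dz":0,"wx":0,"wy":0,"wz":0},{"gripper":0.0,"dx":0,"dy":0,"dz":0,"wx":0,"wy":0,"wz":0},{"gripper":0.0,"dx":0,"dy":0,"dz":0,"wx":0,"wy":0,"wz":0},{"gripper":0.0,"dx":0,"dy":0,"dz":0,"wx":0,"wy":0,"wz":0}]' 30
```

```text
clock: 3.58
eef_pos: [560.3, -294.0, 121.9]
eef_rot: [-3.14, 0.002, 0.28]
wrist_force: [0.4, 0.3, -0.4]
finger_gap: 46.8
finger_force: 0.0
clock: 4.0
eef_pos: [561.0, -294.4, 124.3]
eef_rot: [3.141, -0.001, 0.28]
wrist_force: [-0.7, -0.3, -0.9]
finger_gap: 17.2
finger_force: 0.0
clock: 4.42
eef_pos: [560.9, -294.4, 124.0]
eef_rot: [3.141, -0.001, 0.28]
wrist_force: [-1.5, 0.8, 5.7]
finger_gap: 11.8
finger_force: 30.0
```

```bash
python3 -m inch '[{"gripper":0,"dx":0,"dy":0,"dz":0.005,"wx":0,"wy":0,"wz":0},{"gripper":0,"dx":0,"dy":0,"dz":0.015,"wx":0,"wy":0,"wz":0},{"gripper":0.0,"dx":0,"dy":0,"dz":0.03,"wx":0,"wy":0,"wz":0},{"gripper":0.0,"dx":0,"dy":0,"dz":0.045,"wx":0,"wy":0,"wz":0},{"gripper":0.0,"dx":0,"dy":0,"dz":0.06,"wx":0,"wy":0,"wz":0}]' 30
python3 -m inch '[{"gripper":0,"dx":0,"dy":0,"dz":0.02,"wx":0,"wy":0,"wz":0},{"gripper":0,"dx":0,"dy":0,"dz":0.045,"wx":0,"wy":0,"wz":0},{"gripper":0.0,"dx":0,"dy":0,"dz":0.07,"wx":0,"wy":0,"wz":0},{"gripper":0.0,"dx":0,"dy":0,"dz":0.095,"wx":0,"wy":0,"wz":0},{"gripper":0.0,"dx":0,"dy":0,"dz":0.11,"wx":0,"wy":0,"wz":0}]'
python3 -m inch '[{"gripper":0,"dx":0,"dy":0,"dz":0,"wx":0,"wy":0,"wz":0},{"gripper":0,"dx":0,"dy":0,"dz":0,"wx":0,"wy":0,"wz":0},{"gripper":0.0,"dx":0,"dy":0.01,"dz":0,"wx":0,"wy":0,"wz":0},{"gripper":0.0,"dx":0,"dy":0.02,"dz":0,"wx":0,"wy":0,"wz":0},{"gripper":0.0,"dx":0,"dy":0.035,"dz":0,"wx":0,"wy":0,"wz":0}]'
```

```text
clock: 4.83
eef_pos: [560.7, -294.3, 184.8]
eef_rot: [3.142, -0.0, 0.28]
wrist_force: [0.0, -0.2, -0.2]
finger_gap: 11.9
finger_force: 30.0
clock: 5.25
eef_pos: [560.9, -294.4, 297.3]
eef_rot: [3.139, -0.002, 0.28]
wrist_force: [-0.4, 1.1, -0.3]
finger_gap: 11.4
finger_force: 30.0
clock: 5.67
eef_pos: [560.4, -258.3, 292.1]
eef_rot: [-3.14, 0.002, 0.279]
wrist_force: [1.1, -0.1, -0.7]
finger_gap: 11.9
finger_force: 30.0
```

```bash
python3 -m inch '[{"gripper":0,"dx":0.0005,"dy":0.029,"dz":0,"wx":0,"wy":0,"wz":-1.5},{"gripper":0,"dx":0.001,"dy":0.058,"dz":0,"wx":0,"wy":0,"wz":-3},{"gripper":0,"dx":0.0015,"dy":0.087,"dz":0,"wx":0,"wy":0,"wz":-4.5},{"gripper":0,"dx":0.002,"dy":0.116,"dz":0,"wx":0,"wy":0,"wz":-6},{"gripper":0,"dx":0.0025,"dy":0.146,"dz":0,"wx":0,"wy":0,"wz":-7.3}]'
python3 -m inch '[{"gripper":0,"dx":0.0005,"dy":0.029,"dz":0,"wx":0,"wy":0,"wz":-1.5},{"gripper":0,"dx":0.001,"dy":0.058,"dz":0,"wx":0,"wy":0,"wz":-3},{"gripper":0,"dx":0.0015,"dy":0.087,"dz":0,"wx":0,"wy":0,"wz":-4.5},{"gripper":0,"dx":0.002,"dy":0.116,"dz":0,"wx":0,"wy":0,"wz":-6},{"gripper":0,"dx":0.0025,"dy":0.146,"dz":0,"wx":0,"wy":0,"wz":-7.3}]'
python3 -m inch '[{"gripper":0,"dx":0.0005,"dy":0.035,"dz":0,"wx":0,"wy":0,"wz":-1.5},{"gripper":0,"dx":0.001,"dy":0.070,"dz":0,"wx":0,"wy":0,"wz":-3},{"gripper":0,"dx":0.0015,"dy":0.105,"dz":0,"wx":0,"wy":0,"wz":-4.5},{"gripper":0,"dx":0.002,"dy":0.130,"dz":0,"wx":0,"wy":0,"wz":-6},{"gripper":0,"dx":0.0025,"dy":0.146,"dz":0,"wx":0,"wy":0,"wz":-7.3}]'
python3 -m inch '[{"gripper":0,"dx":0,"dy":0,"dz":-0.01,"wx":0,"wy":0,"wz":0},{"gripper":0,"dx":0,"dy":0,"dz":-0.02,"wx":0,"wy":0,"wz":0},{"gripper":0,"dx":0,"dy":0,"dz":-0.03,"wx":0,"wy":0,"wz":0},{"gripper":0,"dx":0,"dy":0,"dz":-0.03,"wx":0,"wy":0,"wz":0},{"gripper":0,"dx":0,"dy":0,"dz":-0.03,"wx":0,"wy":0,"wz":0}]'
python3 - <<'E'
from h import *
s=manip.read_state();print(s["eef_pos"],s["eef_rot"],s["joints"])
im=manip.camera("scene");x0,y0=220,110
c=cv2.resize(im[y0:y0+130,x0:x0+160],None,fx=4.6,fy=4.6,interpolation=cv2.INTER_CUBIC)
p=s["eef_pos"];a=s["eef_rot"][2];x=np.array([np.cos(a),np.sin(a),0])
b=p+[0,0,16.4-118]
for u in proj("scene",[b+30*x,b-30*x,[568.1,178.8,130]]): cv2.circle(c,tuple(int(v) for v in (u-[x0,y0])*4.6),3,(0,255,0),1)
cv2.imwrite("pics/slot1.png",c)
E
```

```text
clock: 6.08
eef_pos: [562.6, -110.6, 293.0]
eef_rot: [-3.141, 0.001, 0.152]
wrist_force: [0.6, -0.1, 0.2]
finger_gap: 11.7
finger_force: 30.0
clock: 6.5
eef_pos: [564.8, 35.3, 293.1]
eef_rot: [-3.141, 0.001, 0.024]
wrist_force: [-0.0, 0.0, -0.4]
finger_gap: 11.9
finger_force: 30.0
clock: 6.92
eef_pos: [566.8, 182.5, 292.9]
eef_rot: [-3.141, 0.001, -0.101]
wrist_force: [0.2, -0.3, -0.7]
finger_gap: 11.8
finger_force: 30.0
clock: 7.33
eef_pos: [568.0, 177.9, 262.7]
eef_rot: [3.141, 0.001, -0.103]
wrist_force: [-0.4, 0.1, -0.2]
finger_gap: 11.7
finger_force: 30.0
[567.97802925 177.92723382 262.67030827] [ 3.14105528e+00  1.40716603e-03 -1.03215096e-01] [ 2.42063130e-01  3.68867502e-01  1.29782918e+00 -2.95190049e-05
  1.47640196e+00  1.91607698e+00]
```

View pics/slot1.png

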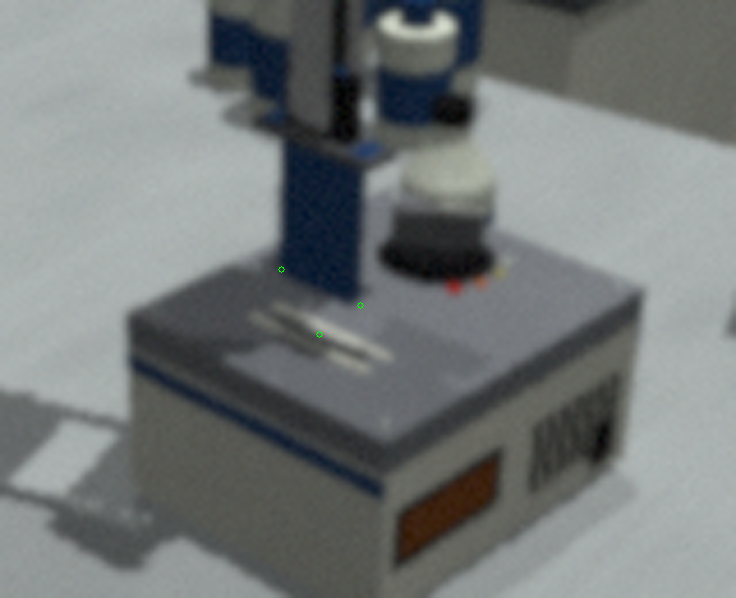

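The panel hangs upright: its blade's lower corners at (281,268) and (360,303) fall on the prediction, and the slot centre at (320,335) matches too. Lowering it and watching the force.

```bash
python3 -m inch '[{"gripper":0,"dx":0,"dy":0,"dz":-0.01,"wx":0,"wy":0,"wz":0},{"gripper":0,"dx":0,"dy":0,"dz":-0.02,"wx":0,"wy":0,"wz":0},{"gripper":0,"dx":0,"dy":0,"dz":-0.027,"wx":0,"wy":0,"wz":0},{"gripper":0,"dx":0,"dy":0,"dz":-0.027,"wx":0,"wy":0,"wz":0},{"gripper":0,"dx":0,"dy":0,"dz":-0.027,"wx":0,"wy":0,"wz":0}]'
python3 -m inch '[{"gripper":0,"dx":0,"dy":0,"dz":-0.002,"wx":0,"wy":0,"wz":0},{"gripper":0,"dx":0,"dy":0,"dz":-0.004,"wx":0,"wy":0,"wz":0},{"gripper":0,"dx":0,"dy":0,"dz":-0.006,"wx":0,"wy":0,"wz":0},{"gripper":0,"dx":0,"dy":0,"dz":-0.007,"wx":0,"wy":0,"wz":0},{"gripper":0,"dx":0,"dy":0,"dz":-0.008,"wx":0,"wy":0,"wz":0}]'
```

```text
clock: 7.8
eef_pos: [568.1, 178.6, 235.9]
eef_rot: [3.141, 0.001, -0.102]
wrist_force: [0.0, 0.4, -0.6]
finger_gap: 11.9
finger_force: 30.0
clock: 8.22
eef_pos: [568.3, 178.7, 228.4]
eef_rot: [-3.142, -0.0, -0.102]
wrist_force: [-0.3, -0.4, -1.5]
finger_gap: 11.9
finger_force: 30.0
```

```bash
python3 -m inch '[{"gripper":0,"dx":0,"dy":0,"dz":-0.002,"wx":0,"wy":0,"wz":0},{"gripper":0,"dx":0,"dy":0,"dz":-0.004,"wx":0,"wy":0,"wz":0},{"gripper":0,"dx":0,"dy":0,"dz":-0.006,"wx":0,"wy":0,"wz":0},{"gripper":0,"dx":0,"dy":0,"dz":-0.007,"wx":0,"wy":0,"wz":0},{"gripper":0,"dx":0,"dy":0,"dz":-0.008,"wx":0,"wy":0,"wz":0}]'
python3 -m inch '[{"gripper":0,"dx":0,"dy":0,"dz":-0.004,"wx":0,"wy":0,"wz":0},{"gripper":0,"dx":0,"dy":0,"dz":-0.008,"wx":0,"wy":0,"wz":0},{"gripper":0,"dx":0,"dy":0,"dz":-0.012,"wx":0,"wy":0,"wz":0},{"gripper":0,"dx":0,"dy":0,"dz":-0.016,"wx":0,"wy":0,"wz":0},{"gripper":0,"dx":0,"dy":0,"dz":-0.02,"wx":0,"wy":0,"wz":0}]'
```

```text
clock: 8.63
eef_pos: [568.2, 178.7, 220.3]
eef_rot: [3.142, 0.0, -0.102]
wrist_force: [0.8, 0.1, -0.3]
finger_gap: 11.8
finger_force: 30.0
clock: 9.05
eef_pos: [568.2, 178.7, 199.9]
eef_rot: [3.141, 0.0, -0.102]
wrist_force: [0.1, -0.8, -0.1]
finger_gap: 12.2
finger_force: 30.0
```

```bash
python3 -m inch '[{"gripper":0,"dx":0,"dy":0,"dz":-0.01,"wx":0,"wy":0,"wz":0},{"gripper":0,"dx":0,"dy":0,"dz":-0.02,"wx":0,"wy":0,"wz":0},{"gripper":0,"dx":0,"dy":0,"dz":-0.03,"wx":0,"wy":0,"wz":0},{"gripper":0,"dx":0,"dy":0,"dz":-0.04,"wx":0,"wy":0,"wz":0},{"gripper":0,"dx":0,"dy":0,"dz":-0.047,"wx":0,"wy":0,"wz":0}]'
python3 -m inch '[{"gripper":0,"dx":0,"dy":0,"dz":-0.003,"wx":0,"wy":0,"wz":0},{"gripper":0,"dx":0,"dy":0,"dz":-0.006,"wx":0,"wy":0,"wz":0},{"gripper":0,"dx":0,"dy":0,"dz":-0.008,"wx":0,"wy":0,"wz":0},{"gripper":0,"dx":0,"dy":0,"dz":-0.01,"wx":0,"wy":0,"wz":0},{"gripper":0,"dx":0,"dy":0,"dz":-0.011,"wx":0,"wy":0,"wz":0}]'
```

```text
clock: 9.47
eef_pos: [567.9, 178.6, 151.7]
eef_rot: [3.141, 0.001, -0.102]
wrist_force: [-0.1, -0.1, -0.6]
finger_gap: 12.1
finger_force: 30.0
clock: 9.88
eef_pos: [568.4, 178.8, 142.5]
eef_rot: [-3.141, -0.0, -0.102]
wrist_force: [0.0, 0.4, 0.1]
finger_gap: 11.8
finger_force: 30.0
```

```bash
python3 -m inch '[{"gripper":0,"dx":0,"dy":0,"dz":-0.001,"wx":0,"wy":0,"wz":0},{"gripper":0,"dx":0,"dy":0,"dz":-0.0015,"wx":0,"wy":0,"wz":0},{"gripper":0,"dx":0,"dy":0,"dz":-0.002,"wx":0,"wy":0,"wz":0},{"gripper":0,"dx":0,"dy":0,"dz":-0.002,"wx":0,"wy":0,"wz":0},{"gripper":0,"dx":0,"dy":0,"dz":-0.002,"wx":0,"wy":0,"wz":0}]'
```

```text
clock: 10.3
eef_pos: [568.4, 178.8, 142.0]
eef_rot: [-3.141, -0.001, -0.102]
wrist_force: [-6.2, -1.4, 12.3]
finger_gap: 12.0
finger_force: 30.0
```

```bash
python3 -m inch '[{"gripper":0,"dx":0,"dy":0,"dz":-0.001,"wx":0,"wy":0,"wz":0},{"gripper":0,"dx":0,"dy":0,"dz":-0.001,"wx":0,"wy":0,"wz":0},{"gripper":0.5,"dx":0,"dy":0,"dz":0.001,"wx":0,"wy":0,"wz":0},{"gripper":0.5,"dx":0,"dy":0,"dz":0.002,"wx":0,"wy":0,"wz":0},{"gripper":0.5,"dx":0,"dy":0,"dz":0.002,"wx":0,"wy":0,"wz":0}]'
python3 -m inch '[{"gripper":0.5,"dx":0,"dy":0,"dz":0.01,"wx":0,"wy":0,"wz":0},{"gripper":0.5,"dx":0,"dy":0,"dz":0.025,"wx":0,"wy":0,"wz":0},{"gripper":0.5,"dx":0,"dy":0,"dz":0.045,"wx":0,"wy":0,"wz":0},{"gripper":0.5,"dx":0,"dy":0,"dz":0.07,"wx":0,"wy":0,"wz":0},{"gripper":0.5,"dx":0,"dy":0,"dz":0.1,"wx":0,"wy":0,"wz":0}]'
python3 -m inch '[{"gripper":0.5,"dx":0,"dy":0.02,"dz":0,"wx":0,"wy":0,"wz":7},{"gripper":0.5,"dx":0,"dy":0.045,"dz":0,"wx":0,"wy":0,"wz":14},{"gripper":0.5,"dx":0,"dy":0.07,"dz":0,"wx":0,"wy":0,"wz":21},{"gripper":0.5,"dx":0,"dy":0.1,"dz":0,"wx":0,"wy":0,"wz":28},{"gripper":0.5,"dx":-0.002,"dy":0.1245,"dz":0,"wx":0,"wy":0,"wz":35}]'
python3 - <<'E'
from h import *
s=manip.read_state();print(s["eef_pos"],s["eef_rot"],s["joints"])
a=manip.camera("scene")[120:250,230:370]
cv2.imwrite("pics/rel.png",cv2.resize(a,None,fx=4.5,fy=4.5,interpolation=cv2.INTER_CUBIC))
E
```

```text
clock: 10.72
eef_pos: [568.4, 178.8, 142.8]
eef_rot: [-3.141, -0.001, -0.102]
wrist_force: [-0.8, -0.8, 0.1]
finger_gap: 28.5
finger_force: 0.0
clock: 11.13
eef_pos: [567.8, 178.6, 243.0]
eef_rot: [3.141, 0.002, -0.102]
wrist_force: [0.6, -0.6, 0.8]
finger_gap: 47.1
finger_force: 0.0
clock: 11.55
eef_pos: [566.2, 304.8, 243.0]
eef_rot: [-3.141, -0.0, 0.514]
wrist_force: [0.2, -0.8, 0.6]
finger_gap: 47.4
finger_force: 0.0
[566.16608896 304.83182533 243.00331866] [-3.14147481e+00 -3.45949566e-04  5.14399708e-01] [4.36893536e-01 4.90948626e-01 1.17143755e+00 1.44889644e-04
 1.47887070e+00 1.49327686e+00]
```

View pics/rel.png

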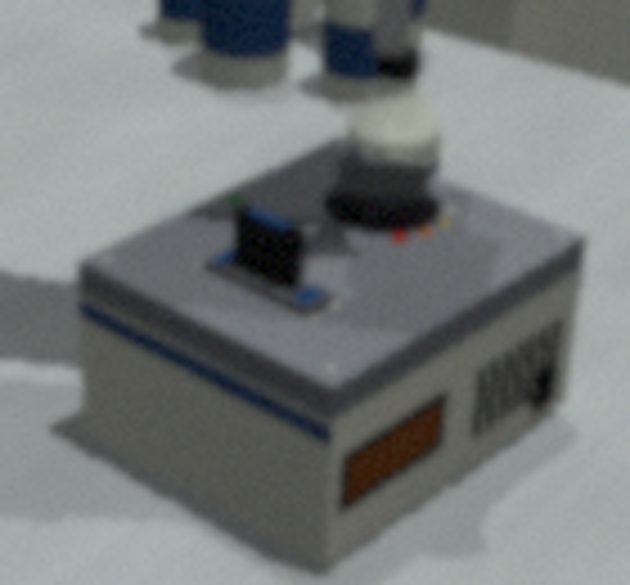

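The panel is home: its flange at (268,283) lies flat on the lid. Next I'll turn the wrist a half turn, because the last joint would otherwise run out of range, and then go to the dial.

```bash
python3 -m inch '[{"gripper":0.5,"dx":0,"dy":0,"dz":0,"wx":0,"wy":0,"wz":7},{"gripper":0.5,"dx":0,"dy":0,"dz":0,"wx":0,"wy":0,"wz":14},{"gripper":0.5,"dx":0,"dy":0,"dz":0,"wx":0,"wy":0,"wz":21},{"gripper":0.5,"dx":0,"dy":0,"dz":0,"wx":0,"wy":0,"wz":28},{"gripper":0.5,"dx":0,"dy":0,"dz":0,"wx":0,"wy":0,"wz":35}]'
python3 -m inch '[{"gripper":0.5,"dx":0,"dy":0,"dz":0,"wx":0,"wy":0,"wz":7},{"gripper":0.5,"dx":0,"dy":0,"dz":0,"wx":0,"wy":0,"wz":14},{"gripper":0.5,"dx":0,"dy":0,"dz":0,"wx":0,"wy":0,"wz":21},{"gripper":0.5,"dx":0,"dy":0,"dz":0,"wx":0,"wy":0,"wz":28},{"gripper":0.5,"dx":0,"dy":0,"dz":0,"wx":0,"wy":0,"wz":35}]'
python3 -m inch '[{"gripper":0.5,"dx":0,"dy":0,"dz":0,"wx":0,"wy":0,"wz":7},{"gripper":0.5,"dx":0,"dy":0,"dz":0,"wx":0,"wy":0,"wz":14},{"gripper":0.5,"dx":0,"dy":0,"dz":0,"wx":0,"wy":0,"wz":21},{"gripper":0.5,"dx":0,"dy":0,"dz":0,"wx":0,"wy":0,"wz":28},{"gripper":0.5,"dx":0,"dy":0,"dz":0,"wx":0,"wy":0,"wz":35}]'
python3 -m inch '[{"gripper":0.5,"dx":0,"dy":0,"dz":0,"wx":0,"wy":0,"wz":7},{"gripper":0.5,"dx":0,"dy":0,"dz":0,"wx":0,"wy":0,"wz":14},{"gripper":0.5,"dx":0,"dy":0,"dz":0,"wx":0,"wy":0,"wz":21},{"gripper":0.5,"dx":0,"dy":0,"dz":0,"wx":0,"wy":0,"wz":28},{"gripper":0.5,"dx":0,"dy":0,"dz":0,"wx":0,"wy":0,"wz":35}]'
python3 -m inch '[{"gripper":0.5,"dx":0,"dy":0,"dz":0,"wx":0,"wy":0,"wz":7},{"gripper":0.5,"dx":0,"dy":0,"dz":0,"wx":0,"wy":0,"wz":14},{"gripper":0.5,"dx":0,"dy":0,"dz":0,"wx":0,"wy":0,"wz":21},{"gripper":0.5,"dx":0,"dy":0,"dz":0,"wx":0,"wy":0,"wz":28},{"gripper":0.5,"dx":0,"dy":0,"dz":0,"wx":0,"wy":0,"wz":35}]'
python3 -m inch '[{"gripper":0.5,"dx":0,"dy":0,"dz":0,"wx":0,"wy":0,"wz":6},{"gripper":0.5,"dx":0,"dy":0,"dz":-0.01,"wx":0,"wy":0,"wz":6},{"gripper":0.5,"dx":0,"dy":0,"dz":-0.02,"wx":0,"wy":0,"wz":6},{"gripper":0.5,"dx":0,"dy":0,"dz":-0.035,"wx":0,"wy":0,"wz":6},{"gripper":0.5,"dx":0,"dy":0,"dz":-0.05,"wx":0,"wy":0,"wz":6}]'
```

```text
clock: 12.02
eef_pos: [566.3, 303.1, 242.9]
eef_rot: [3.142, -0.0, 1.125]
wrist_force: [0.5, 0.0, -0.2]
finger_gap: 47.2
finger_force: 0.0
clock: 12.43
eef_pos: [566.3, 303.0, 242.9]
eef_rot: [3.142, -0.0, 1.736]
wrist_force: [-0.4, 0.5, -0.1]
finger_gap: 47.1
finger_force: 0.0
clock: 12.85
eef_pos: [566.3, 303.0, 242.9]
eef_rot: [3.141, 0.0, 2.346]
wrist_force: [-1.3, 0.5, -0.4]
finger_gap: 46.7
finger_force: 0.0
clock: 13.27
eef_pos: [566.3, 303.0, 243.0]
eef_rot: [3.142, 0.0, 2.957]
wrist_force: [0.4, 0.2, 0.2]
finger_gap: 47.2
finger_force: 0.0
clock: 13.68
eef_pos: [566.3, 303.0, 242.9]
eef_rot: [-3.142, 0.0, -2.715]
wrist_force: [-0.3, 0.3, -0.2]
finger_gap: 47.2
finger_force: 0.0
clock: 14.1
eef_pos: [566.0, 303.0, 191.0]
eef_rot: [3.142, -0.001, -2.62]
wrist_force: [0.6, -0.4, -0.1]
finger_gap: 46.7
finger_force: 0.0
```

```bash
python3 -m inch '[{"gripper":0.5,"dx":0,"dy":0,"dz":-0.01,"wx":0,"wy":0,"wz":0},{"gripper":0.5,"dx":0,"dy":0,"dz":-0.022,"wx":0,"wy":0,"wz":0},{"gripper":0.5,"dx":0,"dy":0,"dz":-0.034,"wx":0,"wy":0,"wz":0},{"gripper":0.5,"dx":0,"dy":0,"dz":-0.044,"wx":0,"wy":0,"wz":0},{"gripper":0.5,"dx":0,"dy":0,"dz":-0.05,"wx":0,"wy":0,"wz":0}]'
python3 -m inch '[{"gripper":0.1,"dx":0,"dy":0,"dz":0,"wx":0,"wy":0,"wz":0},{"gripper":0,"dx":0,"dy":0,"dz":0,"wx":0,"wy":0,"wz":0},{"gripper":0,"dx":0,"dy":0,"dz":0,"wx":0,"wy":0,"wz":0},{"gripper":0,"dx":0,"dy":0,"dz":0,"wx":0,"wy":0,"wz":0},{"gripper":0,"dx":0,"dy":0,"dz":0,"wx":0,"wy":0,"wz":0}]' 50
python3 -m inch '[{"gripper":0,"dx":0,"dy":0,"dz":0,"wx":0,"wy":0,"wz":0},{"gripper":0,"dx":0,"dy":0,"dz":0,"wx":0,"wy":0,"wz":0},{"gripper":0,"dx":0,"dy":0,"dz":0,"wx":0,"wy":0,"wz":0},{"gripper":0,"dx":0,"dy":0,"dz":0,"wx":0,"wy":0,"wz":0},{"gripper":0,"dx":0,"dy":0,"dz":0,"wx":0,"wy":0,"wz":0}]' 50
```

```text
clock: 14.52
eef_pos: [566.0, 303.1, 140.8]
eef_rot: [3.141, -0.001, -2.616]
wrist_force: [0.0, -0.2, -0.5]
finger_gap: 46.9
finger_force: 0.0
clock: 14.93
eef_pos: [566.5, 303.3, 143.1]
eef_rot: [-3.141, 0.001, -2.616]
wrist_force: [-0.3, -0.8, -0.0]
finger_gap: 17.0
finger_force: 0.0
clock: 15.35
eef_pos: [565.9, 304.2, 143.0]
eef_rot: [3.14, 0.001, -2.615]
wrist_force: [-3.5, 5.8, 2.5]
finger_gap: 12.6
finger_force: 50.0
```

```bash
python3 -m inch '[{"gripper":0,"dx":-0.0005,"dy":0.001,"dz":0,"wx":0,"wy":0,"wz":-3},{"gripper":0,"dx":-0.0005,"dy":0.001,"dz":0,"wx":0,"wy":0,"wz":-8},{"gripper":0,"dx":-0.0005,"dy":0.001,"dz":0,"wx":0,"wy":0,"wz":-13},{"gripper":0,"dx":-0.0005,"dy":0.001,"dz":0,"wx":0,"wy":0,"wz":-18},{"gripper":0,"dx":-0.0005,"dy":0.001,"dz":0,"wx":0,"wy":0,"wz":-23}]'
python3 -m inch '[{"gripper":0,"dx":0,"dy":0,"dz":0,"wx":0,"wy":0,"wz":-5},{"gripper":0,"dx":0,"dy":0,"dz":0,"wx":0,"wy":0,"wz":-10},{"gripper":0,"dx":0,"dy":0,"dz":0,"wx":0,"wy":0,"wz":-15},{"gripper":0,"dx":0,"dy":0,"dz":0,"wx":0,"wy":0,"wz":-20},{"gripper":0,"dx":0,"dy":0,"dz":0,"wx":0,"wy":0,"wz":-25}]'
python3 -m inch '[{"gripper":0,"dx":0,"dy":0,"dz":0,"wx":0,"wy":0,"wz":-5},{"gripper":0,"dx":0,"dy":0,"dz":0,"wx":0,"wy":0,"wz":-10},{"gripper":0,"dx":0,"dy":0,"dz":0,"wx":0,"wy":0,"wz":-15},{"gripper":0,"dx":0,"dy":0,"dz":0,"wx":0,"wy":0,"wz":-20},{"gripper":0,"dx":0,"dy":0,"dz":0,"wx":0,"wy":0,"wz":-23}]'
python3 - <<'E'
from h import *
s=manip.read_state();print(s["joints"],s["moment"])
E
```

```text
clock: 15.77
eef_pos: [565.8, 304.6, 143.0]
eef_rot: [3.141, 0.001, -3.021]
wrist_force: [-1.5, 2.0, 2.1]
finger_gap: 12.5
finger_force: 50.0
clock: 16.18
eef_pos: [565.8, 304.9, 143.0]
eef_rot: [3.14, 0.0, 2.826]
wrist_force: [-0.8, 4.0, 2.4]
finger_gap: 13.0
finger_force: 50.0
clock: 16.6
eef_pos: [565.9, 305.1, 143.0]
eef_rot: [3.14, -0.0, 2.424]
wrist_force: [1.4, 5.2, -0.8]
finger_gap: 12.6
finger_force: 50.0
[ 4.37078803e-01  5.57432755e-01  1.30426256e+00  1.05230903e-03
  1.27806423e+00 -4.16339987e-01] [ 0.93612642 -0.1863325   0.08040512]
```

```bash
python3 -m inch '[{"gripper":0,"dx":0,"dy":0.001,"dz":0,"wx":0,"wy":0,"wz":-0.5},{"gripper":0,"dx":0,"dy":0.001,"dz":0,"wx":0,"wy":0,"wz":-1},{"gripper":0,"dx":0,"dy":0.001,"dz":0,"wx":0,"wy":0,"wz":-1.5},{"gripper":0,"dx":0,"dy":0.001,"dz":0,"wx":0,"wy":0,"wz":-1.5},{"gripper":0,"dx":0,"dy":0.001,"dz":0,"wx":0,"wy":0,"wz":-1.5}]'
python3 -c "
from h import *
s=manip.read_state();print(s['eef_rot'],s['moment'])"
python3 -m inch '[{"gripper":0,"dx":0,"dy":0,"dz":0,"wx":0,"wy":0,"wz":-0.5},{"gripper":0,"dx":0,"dy":0,"dz":0,"wx":0,"wy":0,"wz":-1},{"gripper":0,"dx":0,"dy":0,"dz":0,"wx":0,"wy":0,"wz":-1},{"gripper":0,"dx":0,"dy":0,"dz":0,"wx":0,"wy":0,"wz":-1},{"gripper":0,"dx":0,"dy":0,"dz":0,"wx":0,"wy":0,"wz":-1}]'
python3 - <<'E'
from h import *
s=manip.read_state();print(s["eef_rot"],s["moment"])
im={n:manip.camera(n) for n in("scene","top")}
a=cv2.resize(im["scene"][130:220,270:360],(400,400),interpolation=cv2.INTER_CUBIC);b=cv2.resize(im["top"][150:260,150:260],(400,400),interpolation=cv2.INTER_CUBIC)
cv2.imwrite("pics/dial.png",np.hstack([a,b]))
E
```

```text
clock: 17.02
eef_pos: [566.0, 305.2, 143.0]
eef_rot: [3.141, 0.0, 2.403]
wrist_force: [-0.5, -1.0, 5.4]
finger_gap: 12.4
finger_force: 50.0
[3.14090230e+00 3.48860275e-04 2.40288298e+00] [-0.26746198  0.15824675  0.1178298 ]
clock: 17.43
eef_pos: [566.0, 305.2, 143.0]
eef_rot: [3.141, 0.0, 2.386]
wrist_force: [-0.1, -1.7, 6.2]
finger_gap: 12.6
finger_force: 50.0
[3.14086513e+00 3.48757109e-04 2.38553941e+00] [-0.292484    0.17477328  0.15338758]
```

View pics/dial.png

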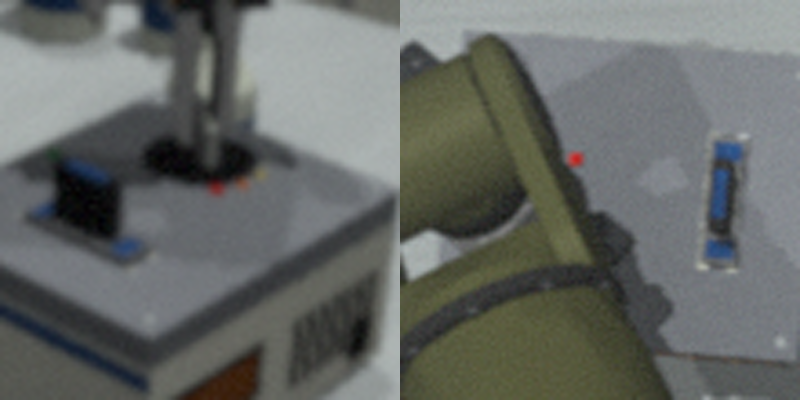

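The panel is flush and the wing's white end at (212,130) points at the red dot at (217,187). The tool has turned 1.28 rad and the holding moment is 0.15 N m, as expected at the third click.

```bash
python3 -c "
from cell import manip
print(manip.sign_off())"
```

```text
the job is handed in; nothing more can be done
None
```

I handed the job in at about 17.5 s: the blue panel is fully down in the cure box slot with its flange on the lid, and the arm is holding the dial about 1.28 rad clockwise, at the third click; no verdict came back.

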